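# Sort left-hand and right-hand guide brackets

### The arm

A 6-joint arm with a two-finger parallel gripper is mounted at the origin on a cart in front of the work surface, level with it; the furniture and walls round the work are solid. World frame = base frame: x ahead of the robot, y to its left, z up, the work surface at z = 0. Lengths are in m, angles in rad, forces in N, time in s.
With the tool pointing down it reaches from about 0.3 to 0.775 m from the base axis. Payload 14.6 kg.
Tool frame: the origin (TCP) lies between the finger pads; the fingertips stand 14 mm ahead of it and the grasp point (between the pads) lies 5 mm behind it; z points along the fingers, y is the line along which they close (so a half turn about z gives the same grasp; the last joint's range is limited). The gripper opens to 94 mm and grips with 3 to 60 N. Pads are 16 mm wide; open, the fingers measure 119 mm over their backs; the gripper's body (75 mm by 177 mm) begins 78 mm behind the grasp point.
Start: joints at [-1.302, 0.3, 1.521, -0, 1.321, -0.067], TCP at [0.181, -0.519, 0.219] pointing down, gripper open.
Joint ranges: [-3.03, 3.03], [-0.79, 2.21], [0.23, 2.52], [-1.04, 4.18], [0, 3.07], [-2.55, 2.55]. Speed limits (rad/s): [2.22, 2.22, 2.57, 3.14, 3.14, 3.14].

### API

Orientations are given as [roll, pitch, yaw] about the fixed x, y, z axes, in that order (R = Rz(yaw) Ry(pitch) Rx(roll)).
In Python, from station import ctrl gives the robot as it stands. The module is installed in compiled form; this text tells all that it offers.
- The arm moves only by the tool move_arm, never from a script. Its argument "targets" is a list of rows, each a list of 7 numbers: the opening, from -1 (shut) to 1 (fully open), then the shift along the tool's x, y, z in units of 50 mm (1.0 is 50 mm), then the turn, a rotation vector about the tool's x, y, z in rad. A call has 1 to 12 rows; each row is the pose to reach, as a shift and turn from the pose commanded when the call began, along the tool's axes at that moment; what a row does not reach only later rows make up. A row lasts 1/10 s, in which the tool goes at most 50 mm and 8.59 degrees, less where a joint would pass 70% of its speed; a pose out of reach is approached as far as the arm can. A call with a gripper value outside its range is refused whole. The fingers move at their own pace and stop on an object; "grip_force" is the grip in N (left out, the last holds). Time passes only in rows, so rows that repeat a pose let the fingers close. It gives the time, the measured TCP pose, the force, the opening and the grip force at its end, in the units of the state.
- ctrl.get_obs(): the state, without advancing time (a new reading comes with each control period).
- ctrl.camera(name): name is "side" or "top"; returns (picture, depth): 480x640x3 uint8, red, green, blue; 480x640 float32, m along the optical axis (not along the pixel's ray), 0 where there is no reading.
- ctrl.camera_params(name): a dict with "intrinsics" (3x3 intrinsics, pixels), "k1" (the pictures are not rectified: a ray, as slopes to the right and down, at radius r is drawn at 1 + k1 r^2 times it, then the intrinsics apply), "rvec" (rotation vector, rad) and "tvec" (3), from world to camera coordinates, as OpenCV has them. Camera axes: x right, y down, z forward; pixel columns grow to the right and rows downward; lengths in m; the calibration is good to about 2 mm. A picture is of the moment at which its call begins. camera_params takes no time and is no camera call.
- ctrl.hand_in(): hands the job in; it is judged then, once.
Trained networks look in the newest picture that a camera, given by its name, has taken for a name from the list of things; names that differ only in an ending like _2 or _b are one class to them, and where a whole thing is asked for, a point or a joint stands for the part that bears it (a point fixed in the world has none). Each returns a list of dicts, best first, with "score" (0 to 1); they miss things now and then, are a little off and sometimes report something else, mostly with a low value. They report only what shows in the picture. A call takes as long as a camera call. They do not tell look-alikes from the thing itself.
- ctrl.cut_out(camera, target): "region" (480x640 bool, what is visible of it) and "point" ([column, row] in pixels, amid what is visible of it).
- ctrl.tip_of(camera, target): "point" ([column, row] in pixels: a listed point, or the origin of a listed thing).
The state is a dict: "time_s": time; "qpos": joint angles; "joint_vel": joint speeds; "tau": joint torques, N m; "ee_pos": TCP position; "eef_rot": TCP orientation; "force": force on the tool from outside, world axes, zero at the start; "moment": the same for the moment, N m; "grip_width": finger opening in m; "grip_force": force on a finger pad.
Only numpy, scipy, OpenCV 4.12 (cv2) and the standard library are available. Lean on these libraries where they do the work, as an engineer would, in place of code of your own. Each camera call takes 0.05 s, during which the arm holds its last target. There are 200 camera calls.

### The job

The two orange guide brackets on the bench are a mirror-image pair: seen with the base plate down and the tall wall away from you, the left-hand one has its low end wall at the left, the right-hand one at the right. Put the left-hand bracket in the blue tray and the right-hand bracket in the green tray, each resting flat on its base plate on the tray floor; set them down rather than drop them, and leave the timer and the stapler where they are.

Things in the scene. Friction and masses are not known exactly. Their poses are not given: they have to be found in the camera images.
- bracket_left: Left-hand orange bracket: base plate 100 x 50 x 6 mm, tall wall (8 mm thick, 48 mm high) along one long edge, low end wall (8 mm thick, 28 mm high) across one short end; hand: left. Origin: centre of the underside; x lengthwise, z up; tall wall at +y (mid-plane y = +21 mm), end wall at -x. Starts base down, any yaw; pinch the tall wall from above. 150 g.
- bracket_right: Right-hand orange bracket: base plate 100 x 50 x 6 mm, tall wall (8 mm thick, 48 mm high) along one long edge, low end wall (8 mm thick, 28 mm high) across one short end; hand: right. Origin: centre of the underside; x lengthwise, z up; tall wall at +y (mid-plane y = +21 mm), end wall at +x. Starts base down, any yaw; pinch the tall wall from above. 150 g.
- tray_blue: Blue plastic open tray, fixed to the bench, for the left-hand bracket: outside 170 (x) x 160 (y) mm, 35 mm high (rim bead to 37 mm), walls and floor 5 mm thick, inside 160 x 150 mm. Origin: centre of its underside, on the bench; z up; label holder on the -x side. Empty at the start; the two trays may stand either way round.
- tray_green: Green plastic open tray, fixed to the bench, for the right-hand bracket: outside 170 (x) x 160 (y) mm, 35 mm high (rim bead to 37 mm), walls and floor 5 mm thick, inside 160 x 150 mm. Origin: centre of its underside, on the bench; z up; label holder on the -x side. Empty at the start; the two trays may stand either way round.
- timer: White bench timer lying on its back, 72 x 64 x 20 mm, loose; origin: centre of its underside. Not to be moved.
- stapler: Blue and black stapler, 34 x 135 x 50 mm, loose, lying along its own y; origin: centre of its underside. Not to be moved.
Not all that is in view belongs to the job. What is shaped like the bracket_right but turquoise is not meant.

How it is judged:
At the end, for the whole second after the job is handed in: The left-hand bracket is inside the blue tray and the right-hand bracket inside the green tray, each with its base plate down on the tray floor (within 6 mm in height and 0.12 rad of level), at rest and released (x of bracket_left in the frame of tray_blue between -0.08 and 0.08 m and y of bracket_left in the frame of tray_blue between -0.075 and 0.075 m and z of bracket_left in the frame of tray_blue between 0 and 0.011 m and angle between each of bracket_left, bracket_right's own z axis and vertical below 0.12 rad and linear speed of each of bracket_left, bracket_right below 0.02 m/s and angular speed of each of bracket_left, bracket_right below 0.2 rad/s and contact force between the fingers and bracket_left below 0.1 N and x of bracket_right in the frame of tray_green between -0.08 and 0.08 m and y of bracket_right in the frame of tray_green between -0.075 and 0.075 m and z of bracket_right in the frame of tray_green between 0 and 0.011 m and contact force between the fingers and bracket_right below 0.1 N); the robot touches nothing.
It fails at once if a bracket is dropped: it falls free from more than about 4 cm (faster than 0.9 m/s out of the fingers) ((linear speed of bracket_left above 0.9 m/s and contact force between the fingers and bracket_left below 0.05 N) or (linear speed of bracket_right above 0.9 m/s and contact force between the fingers and bracket_right below 0.05 N)).
It fails at once if the timer or the stapler is moved by more than 30 mm (distance of any of timer, stapler from where it was at the start of the episode above 0.03 m).
It also fails if it takes over 51 s, if anything falls off the work surface, if the arm or the gripper's body presses on something with over 40 N, if the wrist force passes 120 N, or if a joint passes its speed limit or range.

## Working session

There is one attempt and no reset: what is moved stays moved. The work goes in short steps, Python scripts to look and compute and a tool call to move; the robot and the scene stay as the last step left them, time stands still between calls to the robot, and variables do not carry over. Pictures are saved under pics/ and viewed, at most 10 in all, crops included, and the job is handed in when it is done.

Besides the shell and the picture viewer there is one more tool, called by a JSON object that holds its "api" and its "payload", one argument or row to a line. move_arm: Moves the arm, as the interface text tells. Its arguments: {"type":"object","properties":{"targets":{"type":"array"},"grip_force":{"type":"number"}},"required":["targets"]}

```bash
mkdir -p pics; cat > h.py <<'E'
import numpy as np, cv2
from station import ctrl
def cam(n):
    p=ctrl.camera_params(n);R=cv2.Rodrigues(np.array(p['rvec'],float))[0];return np.array(p['intrinsics'],float),p['k1'],R,np.array(p['tvec'],float).ravel()
def cloud(n,depth):
    K,k1,R,t=cam(n);v,u=np.mgrid[0:480,0:640].astype(np.float64)
    d=np.array([k1,0,0,0,0],float)
    s=cv2.undistortPoints(np.stack([u.ravel(),v.ravel()],1)[:,None],K,d)[:,0]
    P=np.c_[s,np.ones(len(s))]*depth.ravel()[:,None]
    return ((P-t)@R).reshape(480,640,3)
E
python3 - <<'E'
from h import *
for n in('top','side'):
    im,d=ctrl.camera(n);cv2.imwrite(f'pics/{n}0.png',im[:,:,::-1]);np.savez(f'{n}0.npz',im=im,d=d)
    W=cloud(n,d);K,k1,R,t=cam(n);print(n,'campos',-R.T@t)
    for o in('bracket_left','bracket_right','tray_blue','tray_green','timer','stapler'):
        for r in ctrl.cut_out(n,o)[:4]:
            m=r['region']&(d>0);p=W[m]
            if len(p): print(o,round(r['score'],2),np.round(r['point']),m.sum(),im[m].mean(0).round(),np.percentile(p,[2,50,98],axis=0).round(3).tolist())
print(ctrl.get_obs())
E
```

```text
top campos [ 0.41695022 -0.11419057  0.94897423]
bracket_right 0.88 [355. 342.] 1175 [ 89. 160. 153.] [[0.282, -0.237, 0.003], [0.309, -0.192, 0.007], [0.34, -0.144, 0.05]]
bracket_right 0.81 [220. 286.] 1106 [146.  88.  62.] [[0.389, 0.065, 0.003], [0.435, 0.098, 0.008], [0.484, 0.126, 0.05]]
tray_blue 0.95 [332. 193.] 6093 [ 52.  72. 121.] [[0.545, -0.226, 0.002], [0.633, -0.146, 0.006], [0.718, -0.064, 0.038]]
tray_blue 0.44 [304. 280.] 1014 [187. 180. 172.] [[0.41, -0.109, 0.012], [0.445, -0.08, 0.018], [0.479, -0.048, 0.022]]
tray_green 0.78 [225. 189.] 6284 [ 66. 121.  75.] [[0.557, 0.006, 0.002], [0.644, 0.089, 0.006], [0.723, 0.163, 0.038]]
timer 0.89 [304. 282.] 1069 [188. 181. 173.] [[0.408, -0.109, 0.0], [0.443, -0.08, 0.018], [0.479, -0.048, 0.022]]
stapler 0.94 [462. 251.] 1072 [74. 77. 97.] [[0.491, -0.484, 0.007], [0.505, -0.412, 0.044], [0.522, -0.357, 0.051]]
side campos [-0.09861749 -1.24769813  0.76775342]
bracket_left 0.56 [334. 287.] 874 [180. 101.  61.] [[0.389, -0.308, 0.002], [0.432, -0.297, 0.025], [0.485, -0.252, 0.049]]
bracket_right 0.79 [261. 286.] 723 [ 
[... 648 characters left out ...]
.296, 0.023], [0.485, -0.248, 0.049]]
{'time_s': 0.7, 'qpos': array([-1.30157413e+00,  2.99874041e-01,  1.52101662e+00, -3.28716516e-05,
        1.32066477e+00, -6.66025168e-02]), 'joint_vel': array([-0.0008972 ,  0.00086197, -0.00055817, -0.00011335,  0.00011582,
        0.00187477]), 'tau': array([-5.75279810e-04, -5.31575489e+01, -3.52879429e+01,  7.08099129e-02,
        2.12422782e-02, -6.09574658e-05]), 'ee_pos': array([ 0.18123744, -0.51927285,  0.21945279]), 'eef_rot': array([3.14155762e+00, 3.42562695e-05, 3.35832850e-01]), 'force': array([1.29774311, 0.24379323, 0.22497047]), 'moment': array([0.07734507, 0.04262411, 0.00227941]), 'grip_force': 0.0, 'grip_width': 0.09426484284941172}
```

View pics/top0.png

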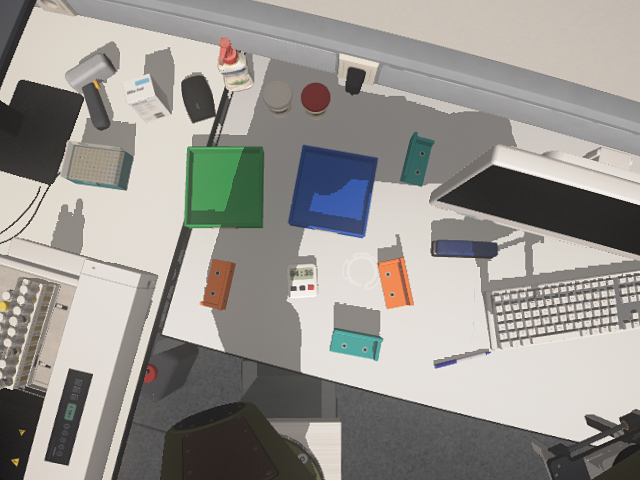

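```bash
python3 - <<'E'
from h import *
for n in('top','side'):
    z=np.load(f'{n}0.npz');im,d=z['im'],z['d'];W=cloud(n,d)
    hsv=cv2.cvtColor(im,cv2.COLOR_RGB2HSV)
    m=((hsv[...,0]<16)&(hsv[...,1]>100)&(d>0)&(W[...,2]<.06)&(W[...,2]>-.01)).astype(np.uint8)
    N,l,st,c=cv2.connectedComponentsWithStats(m)
    for i in range(1,N):
        if st[i,4]<100: continue
        P=W[l==i]
        if P[:,0].max()>.85: continue
        print(n,c[i].round(),st[i,4],np.percentile(P,[2,50,98],axis=0).round(3).tolist())
        for a,b,nm in((.042,.06,'tall'),(.022,.034,'end'),(-.01,.012,'base')):
            q=P[(P[:,2]>a)&(P[:,2]<b)]
            if len(q)>8:
                r=cv2.minAreaRect(q[:,:2].astype(np.float32)*1000);print('  ',nm,len(q),'med',np.median(q,0).round(4),np.round(r[0],1),np.round(r[1],1),round(r[2],1))
                
E
```

```text
top [395. 283.] 1246 [[0.387, -0.301, 0.003], [0.436, -0.277, 0.008], [0.483, -0.245, 0.05]]
   tall 212 med [ 0.4388 -0.2921  0.0479] [ 438.8 -292.6] [99.1  9.1] 11.0
   end 120 med [ 0.477  -0.2724  0.0283] [ 445.6 -283.2] [104.5  39.3] 35.1
   base 841 med [ 0.4314 -0.2703  0.0064] [ 433. -278.] [94.6 60.2] 10.9
top [219. 284.] 1092 [[0.388, 0.065, 0.003], [0.435, 0.097, 0.008], [0.484, 0.126, 0.05]]
   tall 215 med [0.4308 0.0772 0.0481] [432.2  77.4] [ 9.3 98. ] 77.3
   end 115 med [0.3961 0.0996 0.028 ] [435.6  97.8] [49.9 98.6] 77.9
   base 671 med [0.4419 0.1042 0.0067] [437.9  97.9] [51.  97.5] 77.4
side [333. 288.] 861 [[0.387, -0.308, 0.002], [0.431, -0.297, 0.023], [0.484, -0.254, 0.049]]
   tall 154 med [ 0.4345 -0.2982  0.0466] [ 438.4 -297. ] [98.6 15.3] 12.5
   end 185 med [ 0.4409 -0.2977  0.0281] [ 443.2 -292.7] [105.5  47. ] 32.8
   base 249 med [ 0.4077 -0.2932  0.0059] [ 435.5 -277.7] [102.9  51.6] 7.9
```

The top view shows the orange brackets at px (395,283), with its end wall at the far end, and px (219,284), with its end wall at the near end. Both tall walls face −y, so the first is left-hand and goes in blue; the second is right-hand and goes in green. The look-alikes are turquoise. Next I'll check the monitor and the machine for clearance, and work out the moves.

```bash
cat >> h.py <<'E'
from scipy.spatial.transform import Rotation as Ro
def go(pos,yaw):
    o=ctrl.get_obs();R=Ro.from_euler('xyz',o['eef_rot']);T=Ro.from_euler('xyz',[np.pi,0,yaw])
    print('t',o['time_s'],'shift',(R.inv().apply(np.array(pos)-o['ee_pos'])/.05).round(3),'turn',(R.inv()*T).as_rotvec().round(4))
E
python3 - <<'E'
from h import *
z=np.load('top0.npz');W=cloud('top',z['d']);im=z['im'];ok=z['d']>0
P=W[ok]
for y0 in np.arange(-.6,.5,.1):
    print(round(y0,1),[ (lambda q: round(float(np.percentile(q,99)),2) if len(q)>5 else None)(P[(P[:,1]>=y0)&(P[:,1]<y0+.1)&(P[:,0]>=x0)&(P[:,0]<x0+.1)][:,2]) for x0 in np.arange(.1,.9,.1)])
for n in('blue','green'):
    m=ctrl.cut_out('top','tray_'+n)[0]['region']&ok
    r=cv2.minAreaRect(W[m&(W[...,2]>.03)][:,:2].astype(np.float32)*1000);print(n,r)
go([.439,-.293,.22],.19)
E
```

```text
-0.6 [0.33, 0.4, 0.03, 0.03, 0.41, 0.22, 0.17, 0.4]
-0.5 [0.39, 0.49, 0.03, 0.05, 0.41, 0.37, 0.17, 0.36]
-0.4 [0.0, 0.01, 0.0, 0.05, 0.41, 0.41, 0.05, 0.32]
-0.3 [0.0, 0.03, 0.05, 0.05, 0.04, 0.05, 0.03, 0.28]
-0.2 [0.0, 0.57, 0.05, 0.02, 0.04, 0.01, 0.07, 0.17]
-0.1 [0.01, 0.56, 0.0, 0.02, 0.04, 0.04, 0.06, 0.17]
-0.0 [-0.19, 0.5, 0.05, 0.05, 0.04, 0.04, 0.04, 0.17]
0.1 [-0.34, 0.32, 0.03, 0.01, 0.04, 0.04, 0.04, 0.04]
0.2 [0.13, 0.13, 0.14, 0.14, 0.0, 0.01, 0.09, 0.11]
0.3 [0.15, 0.15, 0.15, 0.15, 0.0, 0.07, 0.07, 0.06]
0.4 [0.15, 0.17, 0.17, 0.17, 0.06, 0.07, 0.07, 0.27]
blue ((630.353515625, -145.92681884765625), (161.3379364013672, 171.81289672851562), 80.16767883300781)
green ((641.3078002929688, 85.40108489990234), (163.73233032226562, 170.75555419921875), 89.39103698730469)
t 0.8 shift [ 6.359 -2.574 -0.011] turn [-0.      0.      0.1458]
```

{"api": "move_arm", "payload": {
  "targets": [
    [0.0,0.9,-0.4,0,0,0,0.05],
    [0.0,1.8,-0.75,0,0,0,0.1],
    [0.0,2.7,-1.1,0,0,0,0.1458],
    [0.0,3.6,-1.45,0,0,0,0.1458],
    [0.0,4.5,-1.8,0,0,0,0.1458],
    [0.0,5.4,-2.2,0,0,0,0.1458],
    [0.0,6.36,-2.57,0,0,0,0.1458],
    [0.0,6.36,-2.57,0,0,0,0.1458],
    [0.0,6.36,-2.57,1.0,0,0,0.1458],
    [0.0,6.36,-2.57,2.0,0,0,0.1458],
    [0.0,6.36,-2.57,2.0,0,0,0.1458]
  ]
}}

```text
time_s: 1.9
ee_pos: [0.4365, -0.2916, 0.1142]
eef_rot: [-3.134, 0.007, 0.19]
force: [-0.3, -0.1, 0.3]
grip_width: 0.0466
grip_force: 0.0
```

```bash
python3 - <<'E'
from h import *
print(ctrl.get_obs()['ee_pos'],ctrl.get_obs()['grip_width'])
go([.439,-.2925,.032],.19)
im,d=ctrl.camera('side');K,k1,R,t=cam('side')
cv2.imwrite('pics/side1.png',cv2.resize(im[190:340,230:430,::-1],(800,600)))
E
```

```text
[ 0.436476   -0.2916305   0.11423557] 0.04661156911515822
t 1.9 shift [0.057 0.039 1.644] turn [-0.0074  0.0066 -0.0002]
```

View pics/side1.png

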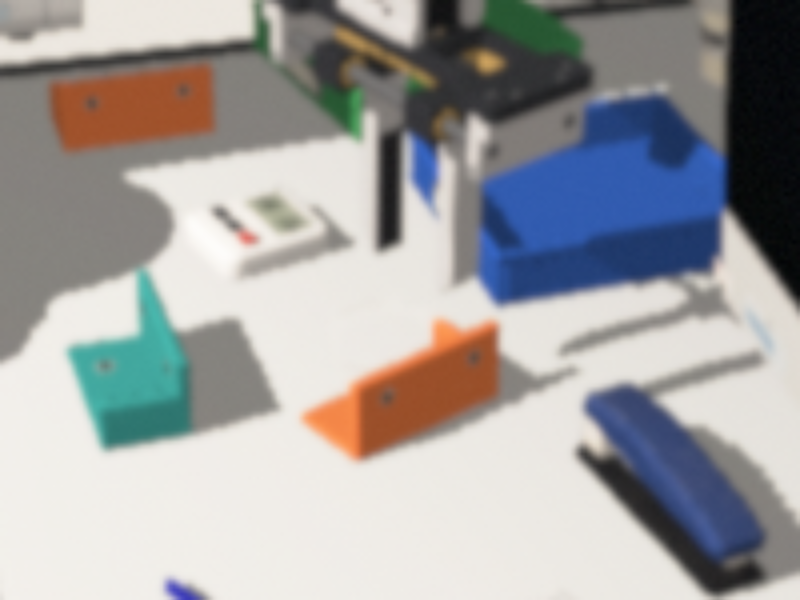

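The fingers hang over the left-hand bracket at crop (400,390). The wall faces the camera and the end wall is at the far end, which confirms the hand. I'll descend and grip.

{"api": "move_arm", "payload": {
  "targets": [
    [0.0,0,0,0.7,0,0,0],
    [0.0,0,0,1.3,0,0,0],
    [0.0,0,0,1.75,0,0,0],
    [0.0,0,0,1.75,0,0,0],
    [-1,0,0,1.75,0,0,0],
    [-1,0,0,1.75,0,0,0],
    [-1,0,0,1.75,0,0,0],
    [-1,0,0,1.75,0,0,0],
    [-1,0,0,1.75,0,0,0]
  ],
  "grip_force": 25
}}

```text
time_s: 2.85
ee_pos: [0.4393, -0.2933, 0.0325]
eef_rot: [3.141, -0.0, 0.19]
force: [0.7, -0.5, 0.8]
grip_width: 0.0105
grip_force: 0.0
```

```bash
python3 - <<'E'
from h import *
go([.63,-.157,.11],-.17)
E
```

```text
t 2.85 shift [ 4.261 -1.955 -1.55 ] turn [ 0.0004 -0.0006  0.3601]
```

{"api": "move_arm", "payload": {
  "targets": [
    [-1,0,0,0,0,0,0],
    [-1,0,0,0,0,0,0],
    [-1,0,0,0,0,0,0],
    [-1,0,0,-0.3,0,0,0],
    [-1,0,0,-0.8,0,0,0],
    [-1,0,0,-1.55,0,0,0],
    [-1,0,0,-1.55,0,0,0]
  ],
  "grip_force": 25
}}

```text
time_s: 3.55
ee_pos: [0.4406, -0.2942, 0.1135]
eef_rot: [3.137, -0.004, 0.19]
force: [-0.5, -0.6, -1.5]
grip_width: 0.0082
grip_force: 25.0
```

Gripped (8 mm wide, 25 N, about 1.5 N of weight). I'll carry it to the blue tray.

{"api": "move_arm", "payload": {
  "targets": [
    [-1,0.5,-0.2,0,0,0,0.05],
    [-1,1.2,-0.55,0,0,0,0.12],
    [-1,1.9,-0.9,0,0,0,0.2],
    [-1,2.6,-1.2,0,0,0,0.28],
    [-1,3.3,-1.5,0,0,0,0.36],
    [-1,3.9,-1.8,0,0,0,0.36],
    [-1,4.25,-1.95,0,0,0,0.36],
    [-1,4.25,-1.95,0,0,0,0.36],
    [-1,4.25,-1.95,0,0,0,0.36],
    [-1,4.25,-1.95,0,0,0,0.36]
  ]
}}

```text
time_s: 4.55
ee_pos: [0.6286, -0.1579, 0.1089]
eef_rot: [-3.142, 0.001, -0.171]
force: [-0.6, 0.6, -2.5]
grip_width: 0.0077
grip_force: 25.0
```

```bash
python3 - <<'E'
from h import *
im,d=ctrl.camera('side')
cv2.imwrite('pics/side2.png',cv2.resize(im[150:330,270:510,::-1],(800,600)))
go([.63,-.157,.038],-.17)
E
```

```text
t 4.6 shift [ 0.024 -0.024  1.424] turn [-0.      0.0006 -0.001 ]
```

View pics/side2.png

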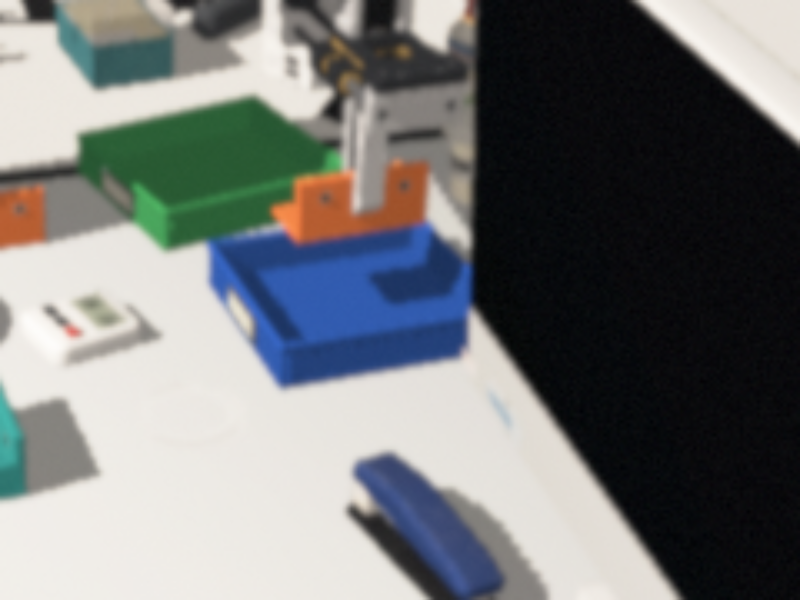

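The bracket hangs level above the blue tray at crop (355,205). I'll lower it in small steps near the floor and release.

{"api": "move_arm", "payload": {
  "targets": [
    [-1,0,0,0.5,0,0,0],
    [-1,0,0,1.0,0,0,0],
    [-1,0,0,1.25,0,0,0],
    [-1,0,0,1.35,0,0,0],
    [-1,0,0,1.42,0,0,0],
    [-1,0,0,1.42,0,0,0],
    [-1,0,0,1.42,0,0,0]
  ]
}}

```text
time_s: 5.3
ee_pos: [0.6298, -0.1574, 0.0394]
eef_rot: [3.141, -0.001, -0.17]
force: [-0.2, -0.3, -1.5]
grip_width: 0.008
grip_force: 25.0
```

{"api": "move_arm", "payload": {
  "targets": [
    [-1,0,0,0.02,0,0,0],
    [-1,0,0,0.04,0,0,0],
    [-1,0,0,0.04,0,0,0]
  ]
}}

```text
time_s: 5.6
ee_pos: [0.6297, -0.1574, 0.0374]
eef_rot: [3.141, -0.001, -0.17]
force: [-2.3, 0.3, 4.7]
grip_width: 0.0078
grip_force: 25.0
```

On the floor. I'll open and rise.

{"api": "move_arm", "payload": {
  "targets": [
    [-0.5,0,0,0,0,0,0],
    [-0.3,0,0,0,0,0,0],
    [-0.3,0,0,0,0,0,0],
    [-0.3,0,0,0,0,0,0],
    [-0.3,0,0,-0.6,0,0,0],
    [-0.3,0,0,-1.4,0,0,0],
    [-0.3,0,0,-2.2,0,0,0],
    [-0.3,0,0,-2.2,0,0,0]
  ]
}}

```text
time_s: 6.4
ee_pos: [0.6315, -0.1579, 0.1527]
eef_rot: [3.14, -0.009, -0.17]
force: [0.1, 0.2, 0.5]
grip_width: 0.0329
grip_force: 0.0
```

```bash
python3 - <<'E'
from h import *
go([.4315,.0775,.145],-.222)
E
```

```text
t 6.4 shift [-4.739 -3.964  0.105] turn [ 0.001  -0.0092  0.0521]
```

{"api": "move_arm", "payload": {
  "targets": [
    [0,-0.6,-0.5,0,0,0,0.02],
    [0,-1.3,-1.1,0,0,0,0.05],
    [0,-2.0,-1.7,0,0,0,0.052],
    [0,-2.7,-2.3,0,0,0,0.052],
    [0,-3.4,-2.9,0,0,0,0.052],
    [0,-4.1,-3.4,0,0,0,0.052],
    [0,-4.71,-3.96,0,0,0,0.052],
    [0,-4.71,-3.96,0,0,0,0.052],
    [0,-4.71,-3.96,0.6,0,0,0.052],
    [0,-4.71,-3.96,0.6,0,0,0.052]
  ]
}}

```text
time_s: 7.4
ee_pos: [0.4295, 0.0774, 0.114]
eef_rot: [3.14, 0.004, -0.222]
force: [0.1, -0.7, 0.6]
grip_width: 0.0472
grip_force: 0.0
```

```bash
python3 - <<'E'
from h import *
go([.4315,.0775,.0325],-.222)
im,d=ctrl.camera('side')
cv2.imwrite('pics/side3.png',cv2.resize(im[120:300,220:460,::-1],(800,600)))
E
```

```text
t 7.4 shift [ 0.045 -0.013  1.63 ] turn [0.0014 0.0041 0.0002]
```

View pics/side3.png

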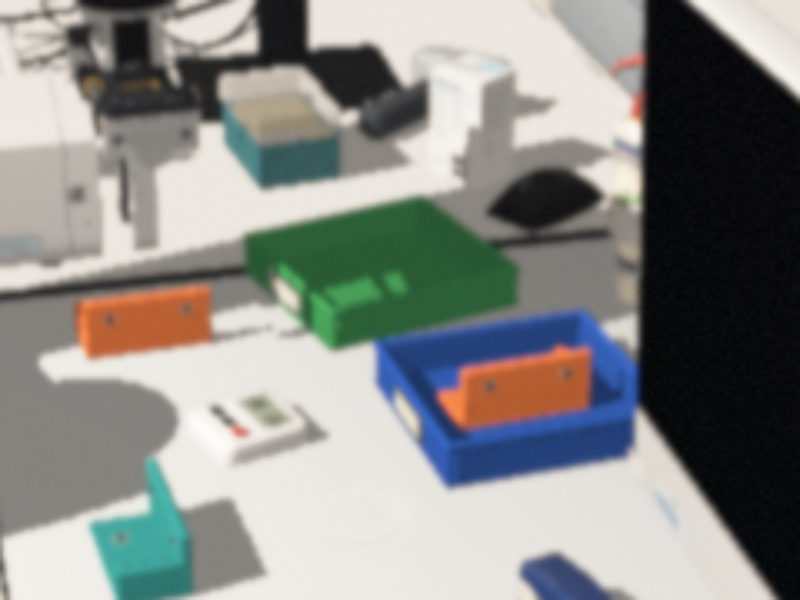

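The left bracket sits flat in the blue tray at crop (525,385). The gripper is above the right bracket at (150,320). I'll descend and grip.

{"api": "move_arm", "payload": {
  "targets": [
    [0.0,0,0,0.7,0,0,0],
    [0.0,0,0,1.3,0,0,0],
    [0.0,0,0,1.7,0,0,0],
    [0.0,0,0,1.7,0,0,0],
    [-1,0,0,1.7,0,0,0],
    [-1,0,0,1.7,0,0,0],
    [-1,0,0,1.7,0,0,0],
    [-1,0,0,1.7,0,0,0],
    [-1,0,0,1.7,0,0,0],
    [-1,0,0,1.7,0,0,0],
    [-1,0,0,1.7,0,0,0],
    [-1,0,0,1.7,0,0,0]
  ],
  "grip_force": 25
}}

```text
time_s: 8.65
ee_pos: [0.431, 0.0777, 0.0318]
eef_rot: [-3.142, -0.0, -0.222]
force: [-1.7, -0.4, 5.5]
grip_width: 0.0078
grip_force: 25.0
```

```bash
python3 - <<'E'
from h import *
go([.641,.074,.11],0)
E
```

```text
t 8.65 shift [ 4.115 -0.852 -1.562] turn [-0.     -0.0004 -0.2218]
```

{"api": "move_arm", "payload": {
  "targets": [
    [-1,0,0,-0.3,0,0,0],
    [-1,0,0,-0.8,0,0,0],
    [-1,0,0,-1.56,0,0,0],
    [-1,0,0,-1.56,0,0,0],
    [-1,0.6,-0.15,-1.56,0,0,-0.05],
    [-1,1.3,-0.3,-1.56,0,0,-0.1],
    [-1,2.0,-0.45,-1.56,0,0,-0.15],
    [-1,2.7,-0.6,-1.56,0,0,-0.2],
    [-1,3.4,-0.75,-1.56,0,0,-0.222],
    [-1,4.12,-0.85,-1.56,0,0,-0.222],
    [-1,4.12,-0.85,-1.56,0,0,-0.222],
    [-1,4.12,-0.85,-1.56,0,0,-0.222]
  ]
}}

```text
time_s: 9.85
ee_pos: [0.6405, 0.0737, 0.1075]
eef_rot: [3.142, 0.003, -0.0]
force: [-0.1, -0.3, -1.7]
grip_width: 0.0077
grip_force: 25.0
```

```bash
python3 - <<'E'
from h import *
im,d=ctrl.camera('side')
cv2.imwrite('pics/side4.png',cv2.resize(im[120:300,220:460,::-1],(800,600)))
go([.641,.074,.038],0)
E
```

```text
t 9.9 shift [ 0.02  -0.003  1.402] turn [0.0001 0.0021 0.    ]
```

View pics/side4.png

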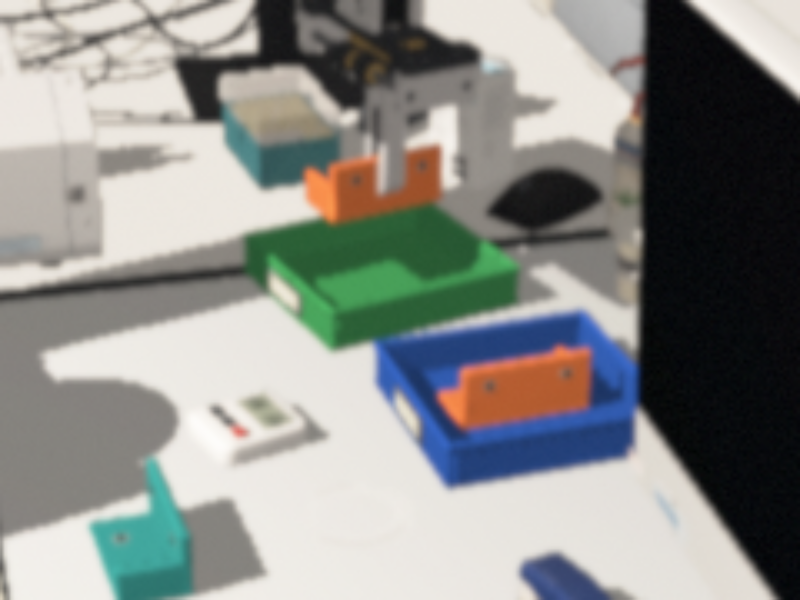

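The right bracket hangs level above the green tray at crop (375,185), with its end wall at the near end. I'll lower it.

{"api": "move_arm", "payload": {
  "targets": [
    [-1,0,0,0.5,0,0,0],
    [-1,0,0,1.0,0,0,0],
    [-1,0,0,1.25,0,0,0],
    [-1,0,0,1.35,0,0,0],
    [-1,0,0,1.42,0,0,0],
    [-1,0,0,1.44,0,0,0],
    [-1,0,0,1.44,0,0,0]
  ]
}}

```text
time_s: 10.6
ee_pos: [0.6414, 0.0738, 0.0382]
eef_rot: [-3.142, -0.001, -0.0]
force: [0.1, -0.0, -1.6]
grip_width: 0.0081
grip_force: 25.0
```

{"api": "move_arm", "payload": {
  "targets": [
    [-1,0,0,0.02,0,0,0],
    [-1,0,0,0.035,0,0,0],
    [-1,0,0,0.035,0,0,0]
  ]
}}

```text
time_s: 10.9
ee_pos: [0.6415, 0.0738, 0.0369]
eef_rot: [-3.141, -0.001, -0.0]
force: [-3.4, 0.3, 5.8]
grip_width: 0.0082
grip_force: 25.0
```

{"api": "move_arm", "payload": {
  "targets": [
    [-0.5,0,0,0,0,0,0],
    [-0.3,0,0,0,0,0,0],
    [-0.3,0,0,0,0,0,0],
    [-0.3,0,0,0,0,0,0],
    [-0.3,0,0,-0.6,0,0,0],
    [-0.3,0,0,-1.4,0,0,0],
    [-0.3,0,0,-2.2,0,0,0],
    [-0.3,-1,0,-2.8,0,0,0],
    [-0.3,-2,0,-2.8,0,0,0],
    [-0.3,-2,0,-2.8,0,0,0],
    [-0.3,-2,0,-2.8,0,0,0]
  ]
}}

```text
time_s: 12.0
ee_pos: [0.5407, 0.0739, 0.1766]
eef_rot: [-3.142, -0.001, 0.0]
force: [0.3, 0.4, 0.6]
grip_width: 0.0331
grip_force: 0.0
```

```bash
python3 - <<'E'
from h import *
im,d=ctrl.camera('side')
cv2.imwrite('pics/side5.png',cv2.resize(im[120:300,220:460,::-1],(800,600)))
W=cloud('side',d);hsv=cv2.cvtColor(im,cv2.COLOR_RGB2HSV)
m=((hsv[...,0]<16)&(hsv[...,1]>100)&(d>0)&(W[...,0]>.5)&(W[...,0]<.75)&(W[...,2]<.1))
for s in(m&(W[...,1]<-.03),m&(W[...,1]>0)): print(np.percentile(W[s],[2,50,98],axis=0).round(3).tolist())
E
```

```text
[[0.58, -0.171, 0.008], [0.624, -0.16, 0.03], [0.675, -0.119, 0.054]]
[[0.591, 0.064, 0.007], [0.631, 0.071, 0.03], [0.687, 0.111, 0.054]]
```

View pics/side5.png

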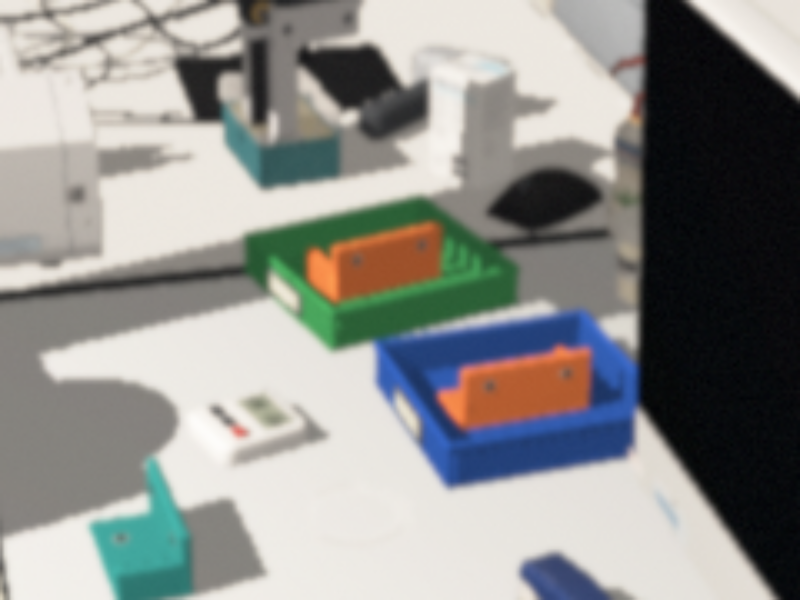

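Both brackets stand flat: the right one in green at crop (375,260), the left one in blue at (525,385). Wall tops measure 0.054 m, as they should (0.053 m), and the gripper is clear. Handing in.

```bash
python3 -c "
from station import ctrl
print(ctrl.hand_in())"
```

```text
the job is handed in; nothing more can be done
None
```

The left-hand bracket is in the blue tray and the right-hand one in the green tray, both flat and released, with the timer and stapler untouched; I handed the job in at about 12 s (no verdict was returned).

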